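Find the latched light-channel key by touch and release it

ROBOT

A 6-joint arm with a two-finger parallel gripper is mounted at the origin on a cart in front of the work surface, level with it; the furniture and walls round the work are solid. World frame = base frame: x ahead of the robot, y to its left, z up, the work surface at z = 0. Lengths are in m, angles in rad, forces in N, time in s.
With the tool pointing down it reaches from about 0.375 to 0.925 m from the base axis. Payload 5.7 kg.
Tool frame: the origin (TCP) lies midway between the tips of the shut fingers; the grasp point (between the pads) lies 19 mm behind it; z points along the fingers, x is the direction in which the jaws open and shut, and the axes are right-handed (so a half turn about z gives the same grasp; the last joint's range is limited). The gripper opens to 88 mm and grips with 3 to 60 N. Pads are 20 mm wide; open, the fingers measure 115 mm over their backs; the gripper's body (75 mm by 178 mm) begins 61 mm behind the grasp point.
Start: joints at [-1.26, 0.359, 1.51, -0, 1.272, -0.115], TCP at [0.248, -0.546, 0.223] pointing down, gripper open.
Joint ranges: [-2.97, 2.97], [-1.01, 2.36], [0.21, 2.38], [-0.96, 4.11], [0.2, 2.71], [-2.98, 2.98]. Speed limits (rad/s): [2.39, 2.39, 3.14, 3.14, 3.14, 3.14].

INTERFACE

Orientations are given as a unit quaternion [x, y, z, w].
In Python, from bench import move_ptp, servo_line, goto_joints, move_gripper, sleep, inverse_kinematics, capture, PlanningError, close_job, spot_in, silhouettes, current_clock, current_joint_pos, current_qvel, current_joint_torque, current_position, current_orientation, current_force, current_torque, current_finger_gap gives the robot as it stands. Calls block until the motion is done:
- move_ptp(position, orientation): joint-space move of the TCP to a pose.
- servo_line(position, orientation=None, rate=0.15, contact_N=None): straight line of the TCP; orientation=None keeps the orientation; rate is the mean speed in m/s. With contact_N (N) it stops when the force on the tool has changed by that much, and returns True; else False.
- goto_joints(angles): joint-space move.
- move_gripper(opening): finger opening in m; the grip force is fixed at half the most; returns when the fingers have stopped.
- sleep(seconds).
- inverse_kinematics(position, orientation): joint angles nearest the present ones, or None.
- capture(name): name is "scene" or "side" or "wrist"; returns a dict with "image" (480x640x3 uint8, blue, green, red), "range_z" (480x640 float32, m along the optical axis (not along the pixel's ray), 0 where there is no reading), "intrinsics" (3x3 intrinsics, pixels), "R" (3x3) and "t" (3): a world point X has camera coordinates R X + t. Camera axes: x right, y down, z forward; pixel columns grow to the right and rows downward; lengths in m; the calibration is good to about 2 mm. A picture is of the moment at which its call begins.
A pose or a line that the arm cannot do raises PlanningError and nothing moves.
- close_job(): hands the job in, once; it reports no verdict.
Trained networks look in the newest picture that a camera, given by its name, has taken for a name from the list of things; names that differ only in an ending like _2 or _b are one class to them, and where a whole thing is asked for, a point or a joint stands for the part that bears it (a point fixed in the world has none). Each returns a list of dicts, best first, with "conf" (0 to 1); they miss things now and then, are a little off and sometimes report something else, mostly with a low value. They report only what shows in the picture. A call takes as long as a camera call. They do not tell look-alikes from the thing itself.
- spot_in(camera, query): "xy" ([column, row] in pixels, amid what is visible of it).
- silhouettes(camera, query): "region" (480x640 bool, what is visible of it) and "xy" ([column, row] in pixels, amid what is visible of it).
Readings, each from a call of its own:
- current_clock(): time.
- current_joint_pos(): joint angles.
- current_qvel(): joint speeds.
- current_joint_torque(): joint torques, N m.
- current_position(): TCP position.
- current_orientation(): TCP orientation.
- current_force(): force on the tool from outside, world axes, zero at the start.
- current_torque(): the same for the moment, N m.
- current_finger_gap(): finger opening in m.
Only numpy, scipy, OpenCV 4.12 (cv2) and the standard library are available. Lean on these libraries where they do the work, as an engineer would, in place of code of your own. Each camera call takes 0.05 s, during which the arm holds its last target.

TASK

One of the four identical push-push keys on the low switch box at the front of the table was left latched down, so its lamp channel is still on and bleaching the sample. It sits only a few millimetres lower than the others, which a light tap on each key will tell: find it, press it in with a fingertip until it unlatches, and let it spring up level with the rest. Do not push any other key in far enough to switch it, and leave the timer, dish, bottle and pen lying as they are.

Things in the scene. Friction and masses are not known exactly. Their poses are not given: they have to be found in the camera images.
- switch_box: low cream metal case, 60 (x) x 150 (y) x 40 mm, dark top plate, held by magnetic feet. Origin at the centre of its underside, on the table; z up, y along the row of keys to the robot's left, x away from the robot. Four identical grey keys, 34 mm apart along y in a line 10 mm behind its middle, caps 24 (x) x 20 (y) mm. The caps are parts key_a_c0 to key_d_c0 (centre 11.7 mm below the top), in any order along the row.
- place_1 (a point): middle of the top of the leftmost key as it stands when up, 52 mm above the table. Fixed to the case, axes as its own: it does not move with the key or tell whether it is latched. Keys move straight down, stop 8.5 mm below up at about 3.6 N, 1.7 mm above their black surround. The latched key's top is 4.5 mm lower than an up one's; any of the four places can hold it.
- place_2 (a point): the same point for the second key from the left. An up key is sprung: it starts to give at 1.5 N and takes about 3 N at 6 mm; pushed 6 mm or more below its up position it switches, and stays latched when let go. Pushed less than 5.5 mm, it comes back up.
- place_3 (a point): the same point for the third key from the left. The latched key starts to give at 2.6 N; pushed 2 mm or more beyond where it sits and then let go, it unlatches and springs up.
- place_4 (a point): the same point for the rightmost key.
- timer: cream bench timer, 60 x 64 x 18 mm, lying on the table to the left of the switch box; origin at the centre of its underside. To be left alone.
- dish: small clear round culture dish with lid, 38 mm across, 11 mm high, to the right of the switch box; origin at the centre of its underside. To be left alone.
- oil: small dark bottle with a black cap, 26 mm across, 62 mm high, to the right of the dish; origin at the centre of its underside. To be left alone.
- marker: marker pen, black with a blue cap, 132 mm long, 12 mm thick, lying right of the bottle; origin at the middle of its underside. To be left alone.
There are look-alikes about, which are no part of the job. There is more than one size of the switch_box; the job needs the larger.

How it is judged:
On the way:
1. the latched key is pressed on past its latch (z of key_c_c0 in the frame of switch_box below 0.0347 m), for 0.02 s.
At the end, for the whole second after the job is handed in: all four keys stand up, within 1 mm of their full height, so that none is latched (z of each of key_a_c0, key_b_c0, key_c_c0, key_d_c0 in the frame of switch_box above 0.0393 m); the robot touches nothing.
It fails at once if another key is pushed in far enough to switch it (about 6 mm) (z of any of key_a_c0, key_b_c0, key_d_c0 in the frame of switch_box below 0.0345 m).
It fails at once if the timer, dish, bottle or pen is lifted, or shifted by more than 15 mm (distance of any of timer, dish, oil, marker from where it was at the start of the episode above 0.015 m).
It fails at once if the bottle is knocked over (angle between oil's own z axis and vertical above 0.5 rad).
It also fails if it takes over 43 s, if anything falls off the work surface, if the arm or the gripper's body presses on something with over 40 N, if the wrist force passes 120 N, or if a joint passes its speed limit or range.

## Working session

There is one attempt and no reset: what is moved stays moved. The work goes in short steps, each a Python script; the robot and the scene stay as the last script left them, time stands still between calls to the robot, and variables do not carry over. Pictures are saved under pics/ and viewed, and the job is handed in when it is done.

```bash
mkdir -p pics; ls; cat > h.py <<'E'
import numpy as np, cv2
from bench import *
def snap(cam,fn):
    c=capture(cam); cv2.imwrite('pics/'+fn,c['image']); return c
def w(c,u,v,z=None):
    K=c['intrinsics'];d=np.array([(u-K[0,2])/K[0,0],(v-K[1,2])/K[1,1],1.])
    R=c['R'];t=c['t']
    o=-R.T@t; r=R.T@d
    if z is not None: return o+r*(z-o[2])/r[2]
    return o+r*c['range_z'][int(v),int(u)]
E
python3 - <<'E'
from h import *
print(current_clock(),current_orientation(),current_force())
for cam in ['scene','side']:
    c=snap(cam,cam+'1.png')
    for q in ['switch_box','place_1','timer','dish','oil','marker']:
        for s in spot_in(cam,q)[:5]:
            u,v=s['xy']; print(cam,q,round(s['conf'],2),np.round(s['xy']),np.round(w(c,u,v),3))
E
```

```text
pics
0.0 [ 8.40538969e-01 -5.41750338e-01 -6.89812353e-04 -5.80041769e-04] [0.46498173 0.43402467 0.12507522]
scene switch_box 0.79 [222. 260.] [0.828 0.184 0.019]
scene switch_box 0.62 [375. 292.] [0.42  0.034 0.042]
scene place_1 0.89 [372. 293.] [0.425 0.039 0.039]
scene place_1 0.57 [222. 261.] [0.821 0.191 0.028]
scene timer 0.83 [312. 384.] [0.413 0.317 0.015]
scene dish 0.44 [440. 214.] [ 0.415 -0.347  0.009]
scene dish 0.32 [374. 296.] [0.416 0.046 0.043]
scene oil 0.59 [416. 219.] [ 0.454 -0.257  0.043]
scene marker 0.67 [370. 294.] [0.429 0.045 0.041]
side switch_box 0.64 [225. 247.] [ 0.411 -0.005  0.038]
side place_1 0.74 [229. 248.] [ 0.418 -0.014  0.039]
side timer 0.61 [210. 183.] [0.411 0.293 0.013]
side dish 0.74 [260. 318.] [ 0.443 -0.192  0.009]
side oil 0.49 [229. 251.] [ 0.417 -0.02   0.037]
side marker 0.84 [269. 418.] [ 0.417 -0.389  0.01 ]
```

View pics/scene1.png

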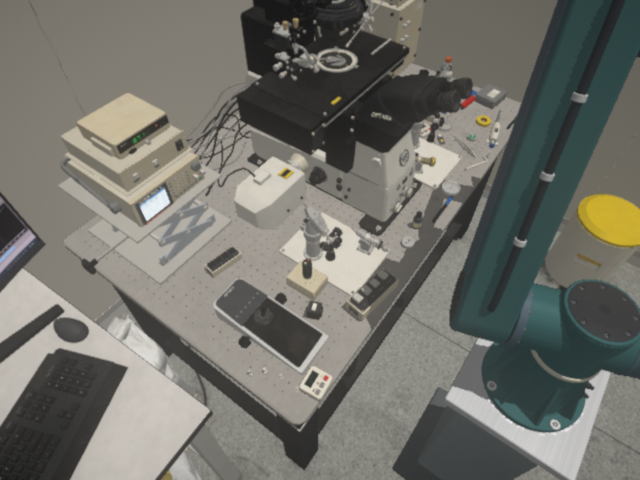

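View pics/side1.png

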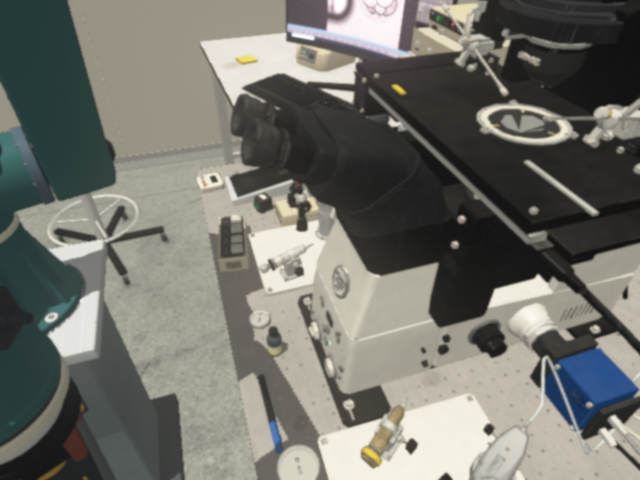

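The switch box is at about (375,292) in scene and (233,243) in side, at x≈0.42, y≈0.03. The small look-alike is at (222,260). Next I'll check the obstacles around the box and fit its pose.

```bash
python3 - <<'E'
from h import *
P=[]
for cam in ['scene','side']:
    c=capture(cam); K=c['intrinsics'];z=c['range_z'];v,u=np.nonzero(z>0);d=z[v,u]
    X=np.stack([(u-K[0,2])/K[0,0]*d,(v-K[1,2])/K[1,1]*d,d],1); X=(X-c['t'])@c['R']
    np.save(cam+'.npy',X); P.append(X)
    for s in silhouettes(cam,'switch_box'):
        m=s['region']; ok=m[v,u]; Y=X[ok]; Y=Y[(Y[:,2]>0.025)&(Y[:,2]<.06)]
        if len(Y)<20: continue
        r=cv2.minAreaRect((Y[:,:2]*1000).astype(np.float32)); print(cam,round(s['conf'],2),s['xy'],len(Y),r,np.percentile(Y[:,2],[5,50,95]))
X=np.vstack(P)
# max height map
g=np.zeros((14,20))
for p in X:
    i=int((p[0]-.2)/.05);j=int((p[1]+.55)/.05)
    if 0<=i<14 and 0<=j<20 and p[2]<1.2 : g[i,j]=max(g[i,j],p[2])
print('cols y from -.55 step .05; rows x from .2')
for i in range(14): print('%.2f'%(.2+.05*i),' '.join('%3d'%(1000*a) for a in g[i]))
E
```

```text
scene 0.86 [224.1, 261.1] 227 ((827.35693359375, 183.80123901367188), (96.27287292480469, 39.37267303466797), 79.43669891357422) [0.02516608 0.02680339 0.02932888]
side 0.95 [227.8, 247.4] 993 ((431.24407958984375, 27.507652282714844), (153.22642517089844, 62.66687774658203), 81.16590881347656) [0.02881834 0.0387425  0.04130722]
cols y from -.55 step .05; rows x from .2
0.20 402   0   0   0 633   0   0   0 543 799 787 652 523 393   0   0   0   0   0   0
0.25 507 324   0   0   0   0   0   0 763 787 770 630   0   0   0   0   0   0   0   0
0.30 570   0   0   0   0   0   0   0   0   0   0   0   0   0   0   0   0   0   0   0
0.35   5   5   5   6   6   4   5   6   7   5  45  42   6   5   4   4  21  23   6   3
0.40  14  20  18 461 469 470 466  17   6  30  57  56  57  45   7   6  21  21   5   4
0.45  15  19  18 460 471 470 463  16  67  68  43  53  56  37  23  28  28  28   5   4
0.50  67  66  21 441 445 446 444  23  72  78  15  15  38  40  43  34  36  33  28   4
0.55 141  74  14 430 437 438 434 247  68  80 137 147 105 107  27  48  99  41  24   3
0.60 191  66  64 410 420 420 414 234  16  14 189 195 103 104  38  52 104  50   6   4
0.65 387 410 408 409 408 408 408 410 410 410 410 204  14   6   5  59  59  57   6   4
0.70 390 409 411 540 549 549 409 409 407 410 410  15  17   5   7  63  64  62   6   6
0.75 499 510 497 557 566 567 578 585 507 411 410 139 100  11   5   5   6   6   6   6
0.80 472 506 512 557 511 575 594 595 540 410 409 140 122  30  31  30   6   7   6   7
0.85 126 408 408 508 410 410 564 585 526 411 411 139 123   6  24  28   6   5   8   5
```

```bash
python3 - <<'E'
from h import *
X=np.vstack([np.load('scene.npy'),np.load('side.npy')])
m=(X[:,1]>-.5)&(X[:,1]<-.1)&(X[:,0]>.33)&(X[:,0]<.7)&(X[:,2]>.1)&(X[:,2]<.8)
Y=X[m]
for z in np.arange(.1,.5,.05):
    q=Y[(Y[:,2]>=z)&(Y[:,2]<z+.05)]
    if len(q): print(round(z,2),len(q),q.min(0).round(3),q.max(0).round(3), np.hypot(q[:,0],q[:,1]).min().round(3))
print('IK')
c=np.cos;
for p in [[.12,-.38,.3],[.15,-.40,.3],[.15,-.4,.5],[.4,.03,.2],[.4,.03,.3]]:
    a=np.arctan2(p[1],p[0])
    for yaw in [0,np.pi/2,-np.pi/2]:
        o=[np.cos(yaw/2),np.sin(yaw/2),0,0]
        q=inverse_kinematics(p,o); print(p,yaw,None if q is None else np.round(q,2))
E
```

```text
0.1 4080 [ 0.536 -0.399  0.1  ] [ 0.7   -0.196  0.15 ] 0.579
0.15 5299 [ 0.543 -0.413  0.15 ] [ 0.7   -0.182  0.2  ] 0.587
0.2 5841 [ 0.554 -0.413  0.2  ] [ 0.7   -0.182  0.25 ] 0.604
0.25 4742 [ 0.554 -0.413  0.25 ] [ 0.7   -0.183  0.3  ] 0.609
0.3 6135 [ 0.541 -0.493  0.3  ] [ 0.7   -0.182  0.35 ] 0.596
0.35 10441 [ 0.484 -0.5    0.35 ] [ 0.7 -0.1  0.4] 0.554
0.4 17118 [ 0.43  -0.487  0.4  ] [ 0.7  -0.1   0.45] 0.5
0.45 1766 [ 0.44  -0.357  0.45 ] [ 0.483 -0.24   0.471] 0.502
IK
[0.12, -0.38, 0.3] 0 [-1.44 -0.02  1.79 -0.    1.37 -1.44]
[0.12, -0.38, 0.3] 1.5707963267948966 None
[0.12, -0.38, 0.3] -1.5707963267948966 [-1.44 -0.02  1.79 -0.    1.37  0.13]
[0.15, -0.4, 0.3] 0 [-1.37  0.03  1.74 -0.    1.37 -1.37]
[0.15, -0.4, 0.3] 1.5707963267948966 [-1.37  0.03  1.74 -0.    1.37 -2.94]
[0.15, -0.4, 0.3] -1.5707963267948966 [-1.37  0.03  1.74 -0.    1.37  0.2 ]
[0.15, -0.4, 0.5] 0 [-1.37 -0.04  1.35 -0.    1.83 -1.37]
[0.15, -0.4, 0.5] 1.5707963267948966 [-1.37 -0.04  1.35 -0.    1.83 -2.94]
[0.15, -0.4, 0.5] -1.5707963267948966 [-1.37 -0.04  1.35 -0.    1.83  0.2 ]
[0.4, 0.03, 0.2] 0 [-0.1   0.09  1.94 -0.    1.11 -0.1 ]
[0.4, 0.03, 0.2] 1.5707963267948966 [-0.1   0.09  1.94 -0.    1.11 -1.67]
[0.4, 0.03, 0.2] -1.5707963267948966 [-0.1   0.09  1.94 -0.    1.11  1.47]
[0.4, 0.03, 0.3] 0 [-0.1  -0.01  1.78 -0.    1.37 -0.1 ]
[0.4, 0.03, 0.3] 1.5707963267948966 [-0.1  -0.01  1.78 -0.    1.37 -1.67]
[0.4, 0.03, 0.3] -1.5707963267948966 [-0.1  -0.01  1.78 -0.    1.37  1.47]
```

```bash
cat >> h.py <<'E'
def ori(yaw): return [np.cos(yaw/2),np.sin(yaw/2),0,0]
E
python3 - <<'E'
from h import *
yaw=np.radians(-98.8)
q0=current_joint_pos()
qv=inverse_kinematics([.41,.03,.25],ori(yaw)); print(np.round(qv,3))
qa=np.array(qv).copy(); qa[0]=-1.26
goto_joints(list(qa)); print(current_clock(),current_position())
goto_joints(list(qv)); print(current_clock(),current_position())
move_gripper(0.0); print(current_clock(),current_finger_gap(),current_force())
c=snap('wrist','w1.png')
for q in ['switch_box','place_1']:
    for s in spot_in('wrist',q): print(q,s['conf'],s['xy'],w(c,*s['xy']))
E
```

```text
[-0.095  0.05   1.847 -0.     1.244  1.629]
2.4417 [ 0.18966059 -0.36524532  0.2501456 ]
4.1 [0.41015617 0.02930701 0.24996951]
5.4417 0.0005290165053183929 [-0.46654569  0.45563358 -0.34198688]
switch_box 0.6 [316.2, 186.3] [0.42768196 0.02864624 0.0418461 ]
place_1 0.61 [314.1, 186.8] [0.42748326 0.03055966 0.04158512]
```

View pics/w1.png

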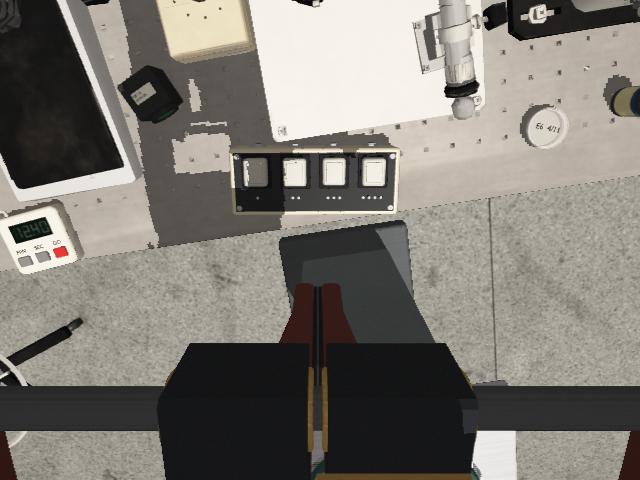

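The wrist view shows the box with its four keys at about (256,172), (295,172), (334,172) and (373,172). They sit in the upper half of the plate, the side away from the robot. I'll fit the pose from depth and compare the key heights.

```bash
python3 - <<'E'
from h import *
c=capture('wrist'); K=c['intrinsics']
for s in silhouettes('wrist','switch_box')[:1]:
    m=s['region'];v,u=np.nonzero(m&(c['range_z']>0))
    d=c['range_z'][v,u];X=np.stack([(u-K[0,2])/K[0,0]*d,(v-K[1,2])/K[1,1]*d,d],1);X=(X-c['t'])@c['R']
    Y=X[X[:,2]>.03]; r=cv2.minAreaRect((Y[:,:2]*1000).astype(np.float32));print('depth rect',r)
# plate corners by image
for uv in [(233,149),(398,148),(398,213),(233,213)]: print(uv,w(c,*uv,z=.04).round(4))
for uv in [(256,172),(295,172),(334,172),(373,172)]:
    u,v=uv; Z=[w(c,u+i,v+j)[2] for i in range(-4,5,2) for j in range(-6,7,2)]
    print(uv,w(c,u,v,z=.052).round(4),np.round(np.percentile(Z,[10,50,90]),4))
im=cv2.resize(c['image'][130:230,220:410],None,fx=4,fy=4,interpolation=cv2.INTER_CUBIC);cv2.imwrite('pics/w1z.png',im)
d=c['range_z'];
E
```

```text
depth rect ((432.0953674316406, 29.689247131347656), (150.4131317138672, 61.47206497192383), 81.20693969726562)
(233, 149) [0.4705 0.095  0.04  ]
(398, 148) [ 0.4495 -0.0465  0.04  ]
(398, 213) [ 0.3921 -0.0408  0.04  ]
(233, 213) [0.4149 0.1069 0.04  ]
(256, 172) [0.4493 0.0772 0.052 ] [0.0513 0.052  0.0529]
(295, 172) [0.4442 0.0443 0.052 ] [0.0511 0.052  0.0531]
(334, 172) [0.4391 0.0115 0.052 ] [0.0466 0.0476 0.0488]
(373, 172) [ 0.4341 -0.0213  0.052 ] [0.0513 0.0524 0.0538]
```

View pics/w1z.png

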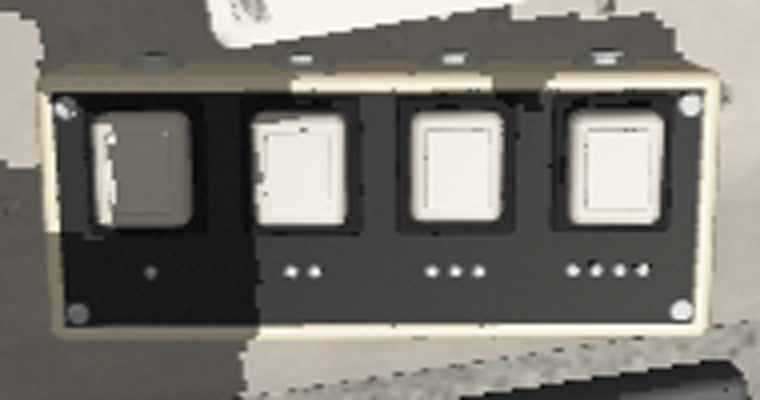

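Depth puts key 3 at 47.6 mm and the others at about 52 mm. I'll tap keys 2 and 3 to confirm, with the stroke capped so that no up key can switch.

```bash
cat >> h.py <<'E'
YAW=np.radians(-8.8); EX=np.array([np.cos(YAW),np.sin(YAW)]); EY=np.array([-np.sin(YAW),np.cos(YAW)])
C=np.array([.4320,.0297]); OR=ori(YAW-np.pi/2)
def place(k): return C+.010*EX+(.051-.034*(k-1))*EY
E
python3 - <<'E'
from h import *
print([place(k).round(4) for k in (1,2,3,4)])
for k in (2,3):
    p=place(k)
    if k==2: move_ptp([*p,.075],OR)
    else: servo_line([*p,.065],OR)
    servo_line([*p,.057],OR,rate=.05)
    sleep(.2); f0=current_force()
    hit=servo_line([*p,.0485 if k==2 else .0462],OR,rate=.01,contact_N=.9)
    print(k,hit,current_position().round(5) if hasattr(current_position(),'round') else current_position(),np.round(np.array(current_force())-f0,2),current_clock())
    if k==2: servo_line([*p,.065],OR,rate=.05)
snap('side','s2.png')
E
```

```text
[array([0.4497, 0.0786]), array([0.4445, 0.045 ]), array([0.4393, 0.0114]), array([ 0.4341, -0.0222])]
2 True [0.44448 0.045   0.05181] [1.98 0.48 1.61] 7.7083
3 True [0.4392  0.01137 0.0476 ] [ 0.81 -0.93  2.32] 9.8667
```

The taps agree: key 2 made contact at 51.8 mm and key 3 at 47.6 mm, so key 3 is the latched one. Now I'll press it.

```bash
python3 - <<'E'
from h import *
p=place(3)
servo_line([*p,.0442],OR,rate=.01); sleep(.3)
print(np.round(current_position(),5),np.round(current_force(),2))
servo_line([*p,.062],OR,rate=.03)
print(np.round(current_position(),5),np.round(current_force(),2),current_clock())
servo_line([*p,.10],OR,rate=.15)
move_ptp([.41,.03,.25],OR)
c=snap('wrist','w2.png')
for uv in [(256,172),(295,172),(334,172),(373,172)]:
    u,v=uv; Z=[w(c,u+i,v+j)[2] for i in range(-4,5,2) for j in range(-6,7,2)]
    print(uv,np.round(np.percentile(Z,[10,50,90]),4))
print(current_clock())
E
```

```text
[0.43925 0.01138 0.04423] [-0.27 -0.36  2.86]
[0.43915 0.01139 0.06199] [-0.08 -0.05  0.61] 11.4417
(256, 172) [0.0516 0.0521 0.0532]
(295, 172) [0.051  0.0523 0.0532]
(334, 172) [0.0507 0.052  0.0531]
(373, 172) [0.0513 0.0522 0.0532]
12.5583
```

View pics/w2.png

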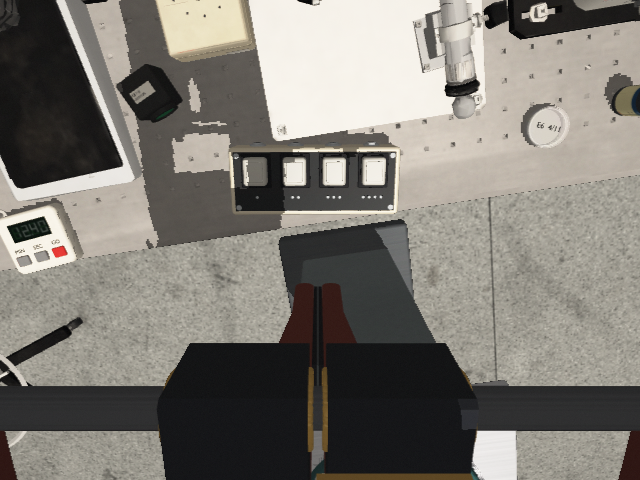

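All four keys now read 52 mm. The timer (40,238), the dish (547,126) and the bottle (628,100) look unchanged, and the arm is clear, so I'm handing in.

```bash
python3 -c "
from h import *
sleep(.2); print(current_force(),current_clock()); close_job()"
```

```text
[ 0.39083149 -0.23082762  0.30729761] 12.7583
the job is handed in; nothing more can be done
```

The latched key was the third from the left. I pressed it past its latch and it sprang up level with the others, and I handed the job in at 12.8 s.

- **Finding it:** Wrist-camera depth put key 3 at 47.6 mm and the other three at about 52 mm. Light taps agreed: key 2 made contact at 51.8 mm and key 3 at 47.6 mm. I did not tap keys 1 and 4; for those I relied on the depth image alone.
- **Pressing it:** I pushed the fingertip down to 44.2 mm, about 3.4 mm beyond where the key sat, at roughly 3 N, then let go.
- **Last checks:** All four key tops read between 52.0 and 52.3 mm. The arm was clear of everything at 250 mm, with the force reading near zero.
- **Other items:** The timer, dish and bottle looked unmoved in the wrist view. The pen was outside that view, and the arm stayed well above it. No check failed or disagreed.

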